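# File the batch samples in the numbered rack

### The arm

A 7-joint arm with a two-finger parallel gripper is mounted at the origin on the work surface. World frame = base frame: x ahead of the robot, y to its left, z up, the work surface at z = 0. Lengths are in mm, angles in rad, forces in N, time in s.
With the tool pointing down it reaches from about 400 to 925 mm from the base axis. Payload 5.6 kg.
Tool frame: the origin (TCP) lies at the very end of the fingers, on their centre line; the grasp point (between the pads) lies behind it (bot.grip_depth is the z of the grasp point in the tool frame, in mm); z points along the fingers, y is the direction in which the jaws open and shut (so a half turn about z gives the same grasp; the last joint's range is limited). The gripper opens to 85 mm and grips with 20 to 120 N. Pads are 22 mm wide; open, the fingers measure 114 mm over their backs; the gripper's body (76 mm by 85 mm) begins 54 mm behind the grasp point. The pads swing forward as they close: fully open they stand 13 mm farther back than shut.
Start: joints at [-1.225, 0.468, -0.012, 1.603, 0.006, 1.071, -0.056], TCP at [246.441, 601.478, 231.29] pointing down, gripper open.
Joint ranges: [-2.53, 2.53], [-0.31, 2.02], [-1.57, 1.55], [0.28, 2.44], [-1.29, 4.43], [0.15, 1.84], [-2.92, 2.92]. Speed limits (rad/s): [2.57, 2.57, 3.14, 3.14, 3.14, 3.14, 3.14].

### API

Orientations are given as a unit quaternion [x, y, z, w].
In Python, from bench import status, vision, close_job, bot gives the robot as it stands.
- The arm moves only by the shell command python3 -m crank 'ROWS'. ROWS is JSON, a list that holds one entry, the list of rows, each a list of 5 numbers: the shift along the world's x, y, z in m, then the turn about the world's z in degrees, then the closure, from 0 (fully open) to 1 (shut). In form: [[[x, y, z, spin, claw], ...]]. A call has exactly 8 rows; each row shifts and turns the commanded pose from where the row before left it; what a row does not reach is not made up. A row lasts 1/12 s, in which the tool goes at most 41.7 mm and 7.16 degrees, less where a joint would pass 70% of its speed; a pose out of reach is approached as far as the arm can. A call is refused whole if a number of a shift passes 0.0417 or a number of a turn 7.16, either way. A call with a gripper value outside its range is refused whole. The fingers move at their own pace and stop on an object; the grip force is fixed at half the most. Time passes only in rows, so rows that do not move let the fingers close, or fill a call up. It gives the time, the measured TCP pose, the force and the opening at its end, in the units of the state.
- status.read_state(): the state, without advancing time (a new reading comes with each control period).
- vision.get_image(name): name is "scene" or "top" or "wrist"; returns a dict with "image" (480x640x3 uint8, red, green, blue), "z_map" (480x640 float32, mm along the optical axis (not along the pixel's ray), 0 where there is no reading), "fx", "fy", "cx", "cy" (pixels), "R" (3x3) and "t" (3): a world point X has camera coordinates R X + t. Camera axes: x right, y down, z forward; pixel columns grow to the right and rows downward; lengths in mm; the calibration is good to about 2 mm. A picture is of the moment at which its call begins.
- close_job(): hands the job in, once; it reports no verdict.
The state is a dict: "time": time; "joints": joint angles; "qd": joint speeds; "effort": joint torques, N m; "position": TCP position; "orientation": TCP orientation; "contact_force": force on the tool from outside, world axes, zero at the start; "wrist_torque": the same for the moment, N m; "opening": finger opening in mm.
Only numpy, scipy, OpenCV 4.12 (cv2) and the standard library are available. Lean on these libraries where they do the work, as an engineer would, in place of code of your own. Each camera call takes 0.05 s, during which the arm holds its last target.

### The job

First take the steel check weight that was left in the sample rack and stand it back in its own slot, the one that matches its size, in the wooden weight block. Then fill the rack in this order: the small white pot into the pocket with one stud, next the medium pot into the pocket with two studs, and last the large pot into the pocket with three studs. Set everything down gently and upright, without dropping or tipping it, and leave everything else on the bench where it is.

Things in the scene. Friction and masses are not known exactly. Their poses are not given: they have to be found in the camera images.
- check_weight: middle-sized steel check weight, standing in one of the rack's pockets: upright cylinder 40 mm in diameter and 40 mm high with a narrower knob on top (knob 24 mm wide, total height 62 mm), 0.4 kg. Origin: centre of its underside, z up.
- weight_block: fixed wooden block 226 x 88 mm and 20 mm high with three round slots, 12 mm deep, in a row along its x axis: 34 mm wide at x = -68 mm (holds the little weight), 48 mm wide at x = -10 mm (empty, the check weight's own), 68 mm wide at x = +66 mm (empty, belongs to the big weight that stays in use on the bench balance at the far right). Origin: centre of its underside.
- slot_floor (a point): centre of the floor of the check weight's own slot (the 48 mm one), 8 mm above the table and 12 mm below the block's top; axes as the block's.
- rack: fixed dark steel base plate of the sample rack, 292 x 124 mm, 4 mm thick, carrying three aluminium pockets in a row along its x axis, 93 mm apart, in any order. Origin: centre of its underside.
- pocket_1: pocket number 1 of the rack, marked by one round black stud (11 mm wide, 4 mm high) on the tab along its -y side: square open-topped aluminium tray, 84 mm outside, 76 mm inside, walls 12 mm high, floor 4 mm thick; tab 26 mm wide, 10 mm high. Fixed. Origin: centre of the tray's underside, 4 mm above the table; axes as the rack's.
- pocket_1_floor (a point): centre of the inner floor of pocket 1, 8 mm above the table, 8 mm below the rim of its walls; axes as the rack's.
- pocket_2: pocket number 2 of the rack, marked by two round black studs (11 mm wide, 4 mm high) on the tab along its -y side: square open-topped aluminium tray, 84 mm outside, 76 mm inside, walls 12 mm high, floor 4 mm thick; tab 26 mm wide, 10 mm high. Fixed. Origin: centre of the tray's underside, 4 mm above the table; axes as the rack's.
- pocket_2_floor (a point): centre of the inner floor of pocket 2, 8 mm above the table, 8 mm below the rim of its walls; axes as the rack's.
- pocket_3: pocket number 3 of the rack, marked by three round black studs (11 mm wide, 4 mm high) on the tab along its -y side: square open-topped aluminium tray, 84 mm outside, 76 mm inside, walls 12 mm high, floor 4 mm thick; tab 26 mm wide, 10 mm high. Fixed. Origin: centre of the tray's underside, 4 mm above the table; axes as the rack's.
- pocket_3_floor (a point): centre of the inner floor of pocket 3, 8 mm above the table, 8 mm below the rim of its walls; axes as the rack's.
- pot_small: the small of the three closed white sample pots standing on the open middle of the bench: straight-sided upright cylinder 44 mm in diameter, 48 mm high with its lid, about 80 g. Origin: centre of its underside, z up.
- pot_medium: the medium of the three closed white sample pots standing on the open middle of the bench: straight-sided upright cylinder 53 mm in diameter, 60 mm high with its lid, about 140 g. Origin: centre of its underside, z up.
- pot_large: the large of the three closed white sample pots standing on the open middle of the bench: straight-sided upright cylinder 62 mm in diameter, 72 mm high with its lid, about 240 g. Origin: centre of its underside, z up.
- little_weight: bystander: little steel weight, 26 mm in diameter, 48 mm high, standing in the smallest slot of the weight block. Origin: centre of its underside.
- spatula: bystander: spatula 200 mm long lying along its x axis on the bench between the pots and the rack. Origin: its middle, on the table.
- wrench: bystander: wrench 150 mm long lying along its x axis on the bench between the pots and the weight block. Origin: its middle, on the table.
- mixing_disc: bystander: toothed steel mixing disc, 82 mm across, 20 mm high with its hub, lying beyond the pots. Origin: centre of its underside.
- solvent_bottle: bystander: amber bottle 60 mm in diameter, 150 mm high, standing beyond the pots. Origin: centre of its underside.
- steel_beaker: bystander: open steel beaker 72 mm across the rim, 90 mm high, standing beyond the pots. Origin: centre of its underside.
There are look-alikes about, which are no part of the job. What is shaped like the pocket_2 but purple is not meant.

How it is judged (in metres and radians):
On the way, in this order (a step that is already met when the one before it is completed fails the run):
1. the check weight stands released in its own slot of the weight block (horizontal distance between check_weight and slot_floor below 0.008 m and z of check_weight in the frame of slot_floor between -0.004 and 0.004 m and angle between check_weight's own z axis and vertical below 0.12 rad and contact force between check_weight and the fingers below 0.05 N and linear speed of check_weight below 0.03 m/s), for 0.2 s.
2. the small pot stands released in the one-stud pocket (horizontal distance between pot_small and pocket_1_floor below 0.024 m and z of pot_small in the frame of pocket_1_floor between -0.004 and 0.004 m and angle between pot_small's own z axis and vertical below 0.12 rad and contact force between pot_small and the fingers below 0.05 N and linear speed of pot_small below 0.03 m/s), for 0.2 s.
3. the medium pot stands released in the two-stud pocket (horizontal distance between pot_medium and pocket_2_floor below 0.024 m and z of pot_medium in the frame of pocket_2_floor between -0.004 and 0.004 m and angle between pot_medium's own z axis and vertical below 0.12 rad and contact force between pot_medium and the fingers below 0.05 N and linear speed of pot_medium below 0.03 m/s), for 0.2 s.
4. the large pot stands released in the three-stud pocket (horizontal distance between pot_large and pocket_3_floor below 0.024 m and z of pot_large in the frame of pocket_3_floor between -0.004 and 0.004 m and angle between pot_large's own z axis and vertical below 0.12 rad and contact force between pot_large and the fingers below 0.05 N and linear speed of pot_large below 0.03 m/s), for 0.2 s.
At the end, for the whole second after the job is handed in: The check weight stands upright on the floor of its own slot (within 8 mm of its centre and 4 mm of its floor), and the small, medium and large pots stand upright (within 0.12 rad) on the floors of pockets 1, 2 and 3 (within 24 mm of the centre, 4 mm of the floor), all released and at rest (all of step 1 and all of step 2 and all of step 3 and all of step 4); the robot touches nothing.
It fails at once if a bystander is moved more than 30 mm (distance of any of little_weight, spatula, wrench, mixing_disc, solvent_bottle, steel_beaker from where it was at the start of the episode above 0.03 m).
It fails at once if a pot or the check weight is tipped by more than 0.7 rad (angle between any of pot_small, pot_medium, pot_large, check_weight's own z axis and vertical above 0.7 rad).
It fails at once if a pot or the check weight is dropped into its place: falling free of the fingers while still more than 15 mm (pot) or 20 mm (weight) above the floor of its place ((horizontal distance between pot_small and pocket_1_floor below 0.04 m and z of pot_small in the frame of pocket_1_floor above 0.015 m and contact force between pot_small and the fingers below 0.02 N and linear speed of pot_small above 0.2 m/s) or (horizontal distance between pot_medium and pocket_2_floor below 0.04 m and z of pot_medium in the frame of pocket_2_floor above 0.015 m and contact force between pot_medium and the fingers below 0.02 N and linear speed of pot_medium above 0.2 m/s) or (horizontal distance between pot_large and pocket_3_floor below 0.04 m and z of pot_large in the frame of pocket_3_floor above 0.015 m and contact force between pot_large and the fingers below 0.02 N and linear speed of pot_large above 0.2 m/s) or (horizontal distance between check_weight and slot_floor below 0.02 m and z of check_weight in the frame of slot_floor above 0.02 m and contact force between check_weight and the fingers below 0.02 N and linear speed of check_weight above 0.2 m/s)).
It also fails if it takes over 72 s, if anything falls off the work surface, if the arm or the gripper's body presses on something with over 40 N, if the wrist force passes 120 N, or if a joint passes its speed limit or range.

## Working session

There is one attempt and no reset: what is moved stays moved. The work goes in short steps, Python scripts to look and compute and a shell command to move; the robot and the scene stay as the last step left them, time stands still between calls to the robot, and variables do not carry over. Pictures are saved under pics/ and viewed, and the job is handed in when it is done.

```bash
ls; mkdir -p pics
python3 - <<'E'
from bench import status, vision, close_job, bot
import cv2
print(bot.grip_depth, [a for a in dir(bot) if a[0]!='_'])
print(status.read_state())
for n in("scene","top","wrist"):
    d=vision.get_image(n); cv2.imwrite(f"pics/{n}0.png",d["image"][:,:,::-1]); print(n,d["fx"],d["cx"],d["cy"],d["R"],d["t"])
E
```

```text
pics
-18.700000000000003 ['MotionError', 'grip_depth']
{'time': 0.0, 'joints': array([-1.22499942,  0.4683884 , -0.01161225,  1.60361583,  0.00600887,
        1.07139597, -0.05627776]), 'qd': array([-0.00054457,  0.00076259, -0.00049995, -0.000221  , -0.00098221,
        0.00177092, -0.00115543]), 'effort': array([-3.64209136e-04, -5.32407761e+01,  2.10456352e-02, -2.51301277e+01,
        1.13446589e-02,  7.88643316e-03, -2.25346713e-05]), 'position': array([246.24951394, 600.95138243, 230.33427334]), 'orientation': array([ 1.93190551e-01,  9.81160856e-01, -8.79892428e-04, -1.08368281e-04]), 'contact_force': array([-0.23904479,  0.52339156, -0.06207367]), 'wrist_torque': array([-0.02895418,  0.04014733,  0.02929816]), 'opening': 84.90854752338306}
scene 552.2222047893213 316.5805064574003 241.44711551219746 [[ 0.85471062  0.51909009 -0.00390479]
 [ 0.3113375  -0.51862456 -0.79630241]
 [-0.41537781  0.67939242 -0.60488612]] [-440.24445703 -142.65582762 1478.09993839]
top 586.7756370160023 322.1791068422272 235.2153406121624 [[-0.00154183 -0.99986362 -0.01644303]
 [-0.9917416   0.0036376  -0.12820051]
 [ 0.12824284  0.01610958 -0.99161195]] [   6.7091508   520.67962083 1133.46648286]
wrist 379.4992209431721 317.7680212695648 239.29875709132673 [[ 0.37855218  0.92557692 -0.00236786]
 [ 0.88944714 -0.36306525  0.27761016]
 [ 0.25608987 -0.10719601 -0.96069089]] [-649.0539873  -36.8617152  378.7250194]
```

View pics/top0.png

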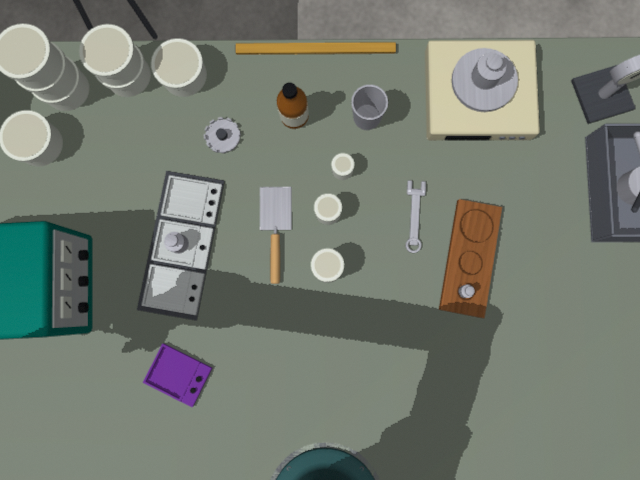

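View pics/scene0.png

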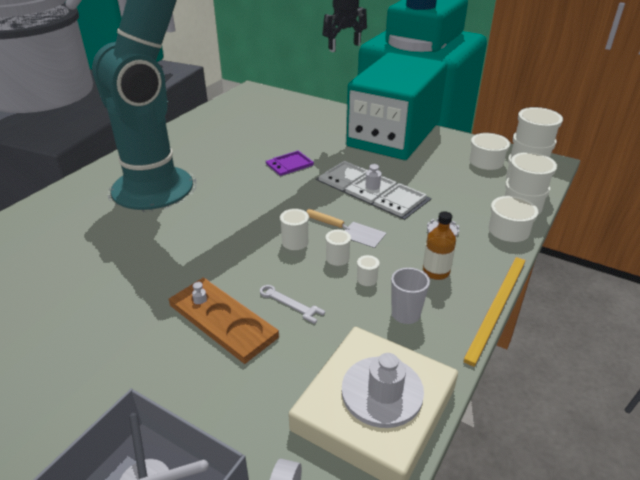

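View pics/wrist0.png

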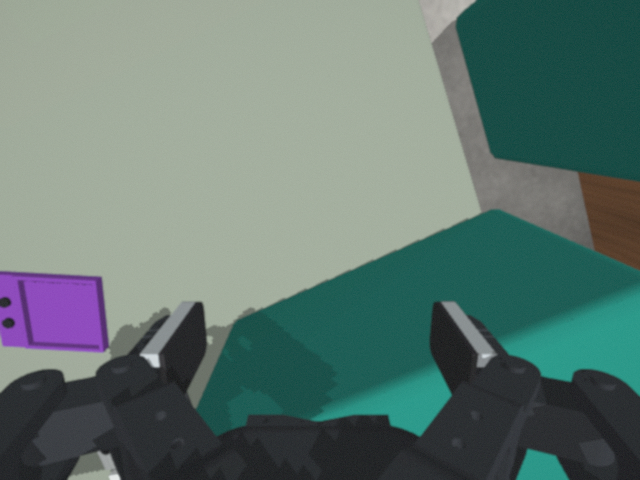

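The top view shows the rack at about (183,245), the check weight in its middle pocket at (176,241), and the pots at (343,165), (328,208) and (327,265). The weight block is at (472,258), the purple look-alike tray at (178,375), and the balance with the big weight at (490,68). The tabs need a close crop.

```bash
cat > h.py <<'E'
import numpy as np,cv2
from bench import status, vision, bot
def cast(d,u,v,z):
    r=d["R"].T@np.array([(u-d["cx"])/d["fx"],(v-d["cy"])/d["fy"],1.]); c=-d["R"].T@np.array(d["t"])
    return c+r*(z-c[2])/r[2]
def back(d,u,v):
    Z=d["z_map"][int(v),int(u)]
    return d["R"].T@(np.array([(u-d["cx"])/d["fx"]*Z,(v-d["cy"])/d["fy"]*Z,Z])-d["t"])
def proj(d,X):
    c=d["R"]@np.array(X,float)+d["t"]; return d["fx"]*c[0]/c[2]+d["cx"],d["fy"]*c[1]/c[2]+d["cy"]
E
python3 - <<'E'
from h import *
d=vision.get_image("top"); im=d["image"]
a=cv2.resize(im[165:325,130:230],None,fx=3.6,fy=3.6,interpolation=2)
b=cv2.resize(im[190:325,425:515],None,fx=4,fy=4,interpolation=2)
c=np.zeros((600,800,3),np.uint8); c[:576,:360]=a[:576];c[:540,380:740]=b
cv2.imwrite("pics/crop1.png",c[:,:,::-1])
hsv=cv2.cvtColor(im,cv2.COLOR_RGB2HSV)
# height map
V,U=np.mgrid[:480,:640]; Z=d["z_map"]
P=np.stack([(U-d["cx"])/d["fx"]*Z,(V-d["cy"])/d["fy"]*Z,Z],-1)-d["t"]; W=P@d["R"]
# pot lids
for nm,h,(u,v) in (("s",48,(343,165)),("m",60,(328,208)),("l",72,(327,265))):
    box=np.zeros((480,640),bool); box[v-25:v+25,u-25:u+25]=1
    m=box&(abs(W[...,2]-h)<5)
    cs,_=cv2.findContours(m.astype(np.uint8),0,1); k=max(cs,key=cv2.contourArea); (cu,cv_),r=cv2.minEnclosingCircle(k)
    M=cv2.moments(m.astype(np.uint8),True); p=cast(d,M["m10"]/M["m00"],M["m01"]/M["m00"],h)
    print(nm,p.round(1),"depth",W[m].mean(0).round(1),"diam",2*np.sqrt(m.sum()/np.pi)*(1133-h)/587, W[v,u])
# check weight knob
for nm,(u,v),lo,hi,hz in (("cw knob",(176,241),60,76,70),("little",(467,291),45,62,56)):
    box=np.zeros((480,640),bool); box[v-20:v+20,u-20:u+20]=1
    m=box&(W[...,2]>lo)&(W[...,2]<hi); print(nm,m.sum(),W[m].mean(0).round(1)); 
    ys,xs=np.nonzero(m); print(cast(d,xs.mean(),ys.mean(),np.median(W[m][:,2])))
# wood block
m=((hsv[...,0]<18)&(hsv[...,1]>110)&(hsv[...,2]>50)).astype(np.uint8); m[:, :425]=0; m[:,515:]=0;m[:185]=0;m[330:]=0
cs,_=cv2.findContours(m,0,1);k=max(cs,key=cv2.contourArea); r=cv2.minAreaRect(k); print("wood",r)
print(np.array([cast(d,*q,20) for q in cv2.boxPoints(r)]).round(1))
m=W[...,2]
E
```

```text
s [661.6 -36.   48. ] depth [661.7 -36.   47.7] diam 41.24155909223135 [659.41361944 -36.58078359  49.6696808 ]
m [572.4  -6.1  60. ] depth [572.4  -6.1  59.8] diam 50.35467646363909 [571.56660993  -6.51397666  56.12112024]
l [458.6  -4.8  72. ] depth [458.6  -4.8  71.9] diam 59.357287600125886 [458.34860241  -4.38804651  71.73298672]
cw knob 126 [507.3 296.7  68.2]
[507.34427648 296.67568256  68.21269925]
little 73 [ 409.5 -278.1   53.7]
[ 409.45895758 -278.0908183    53.61444251]
wood ((470.5592346191406, 258.08917236328125), (46.33829116821289, 112.72135162353516), 9.554290771484375)
[[ 373.2 -223.5   20. ]
 [ 595.9 -267.2   20. ]
 [ 579.7 -358.4   20. ]
 [ 358.  -312.7   20. ]]
```

View pics/crop1.png

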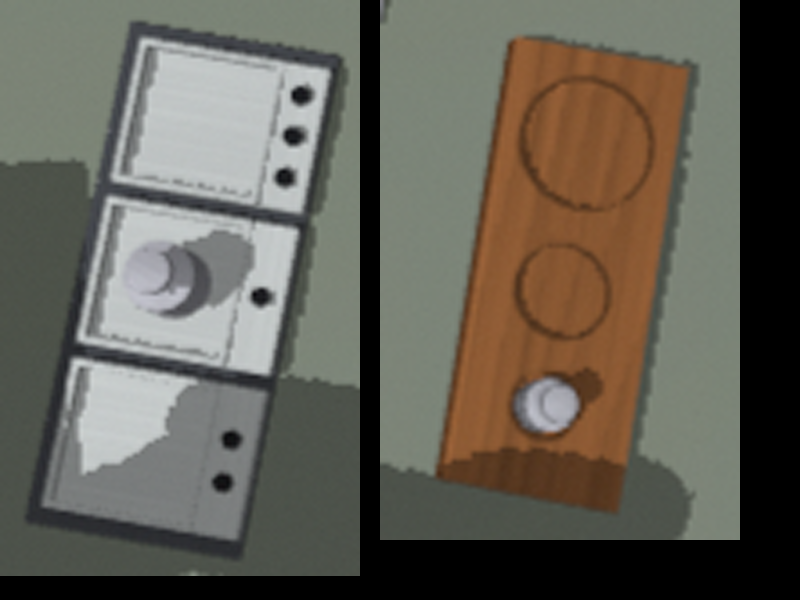

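Run:
```python
from h import *
d=vision.get_image("top"); s=vision.get_image("scene")
print("cam",-d["R"].T@np.array(d["t"]))
C=lambda x,y,z:cast(d,130+x/3.6,165+y/3.6,z)
B=lambda x,y,z:cast(d,425+(x-380)/4,190+y/4,z)
base=np.array([C(*q,4) for q in((133,20),(342,58),(242,555),(27,520))]);print("base",base.round(1),base.mean(0).round(1))
e=base[0]-base[3]; e2=base[1]-base[2]; print(np.linalg.norm(e),np.linalg.norm(e2),np.degrees(np.arctan2(e[1],e[0])),np.degrees(np.arctan2(e2[1],e2[0])))
st=np.array([C(*q,18) for q in((302,95),(293,135),(285,177),(261,296),(231,440),(222,483))]);print("studs",st.round(1))
a=np.array([st[:3].mean(0),st[3],st[4:].mean(0)])
print(a.round(1), np.diff(a,axis=0), np.degrees(np.arctan2(*(a[0]-a[2])[1::-1])))
print("slot48",B(563,292,20).round(1),"slot68",B(586.5,143.5,20).round(1))
bl=np.array([B(*q,20) for q in((513,38),(690,66),(619,513),(439,477))]);print("block",bl.round(1),bl.mean(0).round(1))
i=s["image"]
a=cv2.resize(i[150:220,300:440],None,fx=5,fy=5,interpolation=2)
cv2.imwrite("pics/sc1.png",a[:,:,::-1])
b=cv2.resize(i[270:365,160:290],None,fx=6,fy=6,interpolation=2)
cv2.imwrite("pics/sc2.png",b[:,:,::-1])
```

```text
cam [ 371.03102129  -13.44545447 1190.82062   ]
base [[661.2 328.3   4. ]
 [638.2 206.9   4. ]
 [355.3 257.2   4. ]
 [374.9 378.7   4. ]] [507.4 292.8   4. ]
290.7057543405721 287.3194114913846 -9.973102314007281 -10.101405839952514
studs [[613.7 226.6  18. ]
 [590.7 231.2  18. ]
 [566.7 235.2  18. ]
 [499.2 247.1  18. ]
 [418.8 261.8  18. ]
 [395.  266.2  18. ]]
[[590.4 231.   18. ]
 [499.2 247.1  18. ]
 [406.9 264.   18. ]] [[-91.20461651  16.11010429   0.        ]
 [-92.27578344  16.92560187   0.        ]] -10.206766775609358
slot48 [ 465.6 -290.3   20. ] slot68 [ 540.2 -304.6   20. ]
block [[ 594.2 -269.5   20. ]
 [ 579.5 -357.9   20. ]
 [ 356.6 -314.    20. ]
 [ 374.3 -226.3   20. ]] [ 476.1 -291.9   20. ]
```

View pics/sc1.png

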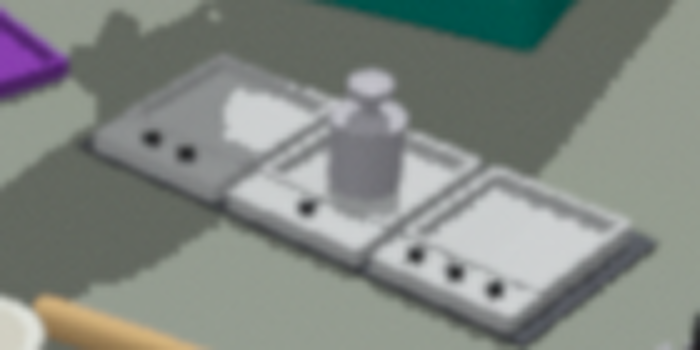

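View pics/sc2.png

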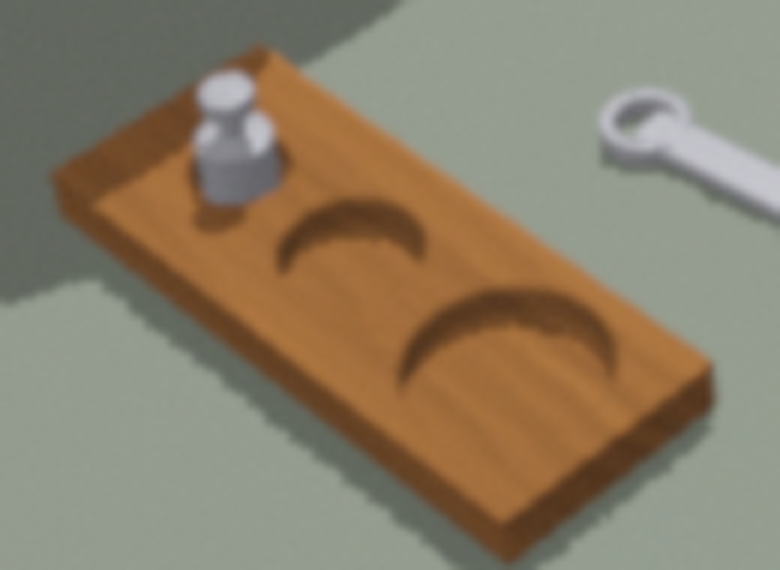

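Run:
```python
from h import *
for n in("top","scene"):
    d=vision.get_image(n)
    V,U=np.mgrid[:480,:640]; Z=d["z_map"]
    W=(np.stack([(U-d["cx"])/d["fx"]*Z,(V-d["cy"])/d["fy"]*Z,Z],-1)-d["t"])@d["R"]
    hsv=cv2.cvtColor(d["image"],cv2.COLOR_RGB2HSV)
    m=(abs(hsv[...,0].astype(int)-85)<10)&(hsv[...,1]>150)&(W[...,2]>20)&(Z>0)&(W[...,0]>250)&(W[...,1]>300)&(W[...,1]<900)
    w=W[m]; print(n,len(w),np.percentile(w,[1,5,50,95,99],axis=0).round(0))
```

```text
top 6626 [[330. 465.  23.]
 [336. 468.  67.]
 [424. 502. 200.]
 [517. 547. 203.]
 [524. 553. 204.]]
scene 5127 [[330. 465.  22.]
 [341. 470.  29.]
 [483. 570. 196.]
 [525. 741. 203.]
 [527. 761. 204.]]
```

```bash
python3 -m crank '[[[0.005,-0.036,0,6,0],[0.005,-0.036,0,6,0],[0.012,-0.036,0,0,0],[0.016,-0.036,0,0,0],[0.028,-0.030,0,0,0],[0.030,-0.026,0,0,0],[0.030,-0.026,0,0,0],[0.030,-0.026,0,0,0]]]'
python3 -m crank '[[[0.030,-0.026,-0.01,0,0],[0.030,-0.020,-0.01,0,0],[0.030,-0.008,-0.01,0,0],[0.010,0,-0.01,0,0],[0,0,0,0,0],[0,0,0,0,0],[0,0,0,0,0],[0,0,0,0,0]]]'
python3 - <<'E'
from h import *
d=vision.get_image("wrist"); cv2.imwrite("pics/w1.png",d["image"][:,:,::-1]); st=status.read_state(); print(st["position"],st["orientation"])
print(proj(d,(507,297,70)),proj(d,(507,297,8)))
E
```

```text
time: 1.07
position: [403.6, 348.1, 231.8]
orientation: [0.089, 0.996, 0.0, 0.0]
contact_force: [0.2, 0.8, -0.4]
opening: 85.2
time: 1.73
position: [501.5, 296.6, 192.0]
orientation: [0.089, 0.996, 0.0, 0.0]
contact_force: [0.9, -0.1, 0.0]
opening: 85.6
[501.61465508 296.5533497  192.06847088] [8.86052444e-02 9.96066657e-01 5.27675374e-04 2.17552983e-04]
(np.float64(319.56704124430036), np.float64(238.2476908856534)) (np.float64(319.22569157330184), np.float64(218.90295661654037))
```

View pics/w1.png

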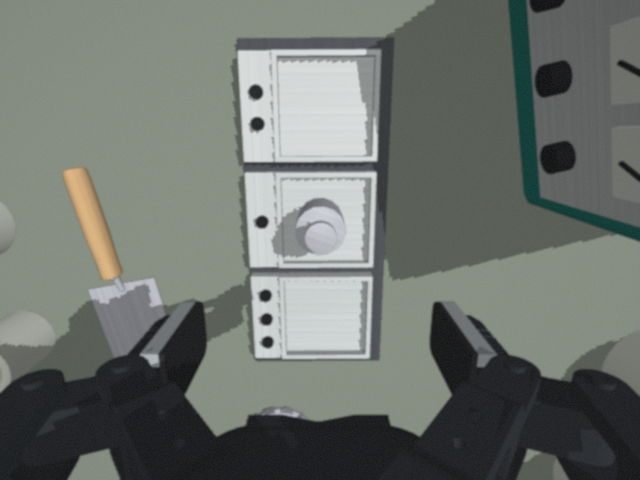

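The wrist view confirms the row: two studs at (256,108), one stud at (262,222) with the weight (knob at about 321,237), and three studs at (266,320).

Run:
```python
from h import *
d=vision.get_image("wrist"); g=cv2.cvtColor(d["image"],cv2.COLOR_RGB2GRAY)
print("knob",cast(d,321,237,70))
m=(g[60:360,245:275]<50).astype(np.uint8)
n,l,s,c=cv2.connectedComponentsWithStats(m)
for i in range(1,n):
    if s[i,4]>40: print(c[i]+[245,60],s[i,4],cast(d,*(c[i]+[245,60]),18).round(1))
# aluminium outer edges (right rim outer x, left)
for nm,q in (("p2",((238,50),(381,50),(378,162),(243,163))),("p1",((245,172),(377,172),(375,268),(250,268))),("p3",((250,275),(374,277),(371,358),(256,358)))):
    w=np.array([cast(d,*a,16) for a in q]); print(nm,w.round(0).tolist(),(w[1]+w[2])/2)
    o=(w[1]+w[2])/2; 
    r=np.radians(-10.2); print(nm,"centre",(o-42*np.array([-np.sin(r),np.cos(r),0])).round(1))
```

```text
knob [506.42894216 298.14966292  70.        ]
[255.47777778  91.16666667] 90 [395.7 266.3  18. ]
[256.97560976 123.40243902] 82 [419.4 262.1  18. ]
[261.52112676 221.43661972] 71 [498.4 248.3  18. ]
[265.03030303 294.93939394] 66 [565.7 236.7  18. ]
[266.11111111 318.79365079] 63 [589.3 232.5  18. ]
[267.30508475 341.50847458] 59 [612.7 228.6  18. ]
p2 [[364.0, 259.0, 16.0], [384.0, 367.0, 16.0], [467.0, 353.0, 16.0], [448.0, 244.0, 16.0]] [425.07932269 360.04252652  16.        ]
p2 centre [417.6 318.7  16. ]
p1 [[455.0, 244.0, 16.0], [474.0, 351.0, 16.0], [558.0, 338.0, 16.0], [539.0, 229.0, 16.0]] [516.40636281 344.92837181  16.        ]
p1 centre [509.  303.6  16. ]
p3 [[545.0, 227.0, 16.0], [567.0, 336.0, 16.0], [649.0, 322.0, 16.0], [629.0, 214.0, 16.0]] [607.74469255 329.30441914  16.        ]
p3 centre [600.3 288.   16. ]
```

```bash
python3 -m crank '[[[0.005,0.001,-0.01,0,0],[0,0,-0.025,0,0],[0,0,-0.03,0,0],[0,0,-0.03,0,0],[0,0,-0.03,0,0],[0,0,-0.02,0,0],[0,0,-0.015,0,0],[0,0,-0.012,0,0]]]'
python3 -m crank '[[[0,0,0,0,0],[0,0,0,0,0],[0,0,0,0,1],[0,0,0,0,1],[0,0,0,0,1],[0,0,0,0,1],[0,0,0,0,1],[0,0,0,0,1]]]'
```

```text
time: 2.5
position: [506.6, 296.2, 17.1]
orientation: [0.089, 0.996, -0.001, -0.001]
contact_force: [0.3, -1.1, 0.6]
opening: 85.6
time: 3.17
position: [508.1, 297.1, 20.6]
orientation: [0.09, 0.996, 0.001, 0.001]
contact_force: [-2.4, -0.4, 6.2]
opening: 38.6
```

```bash
python3 -m crank '[[[0,0,0.005,0,1],[0,0,0.01,0,1],[0,0,0.02,0,1],[0,0,0.025,0,1],[0,0,0.025,0,1],[0,0,0.025,0,1],[0,0,0.015,0,1],[0,0,0.005,0,1]]]'
python3 - <<'E'
from h import *
for n in("scene","wrist"):
    d=vision.get_image(n); cv2.imwrite(f"pics/{n}2.png",d["image"][:,:,::-1])
print(status.read_state()["contact_force"],status.read_state()["opening"])
E
```

```text
time: 3.83
position: [508.7, 297.1, 152.7]
orientation: [0.09, 0.996, 0.002, 0.002]
contact_force: [1.1, -0.2, -3.8]
opening: 38.3
[ 0.71120832  0.34592984 -5.03727589] 38.033266254581044
```

View pics/wrist2.png

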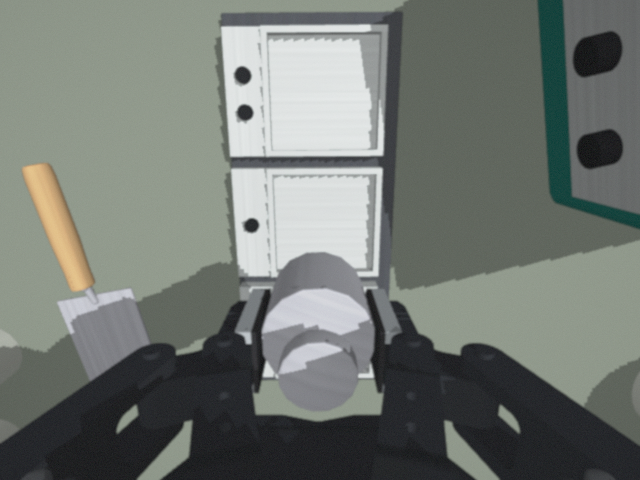

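View pics/scene2.png

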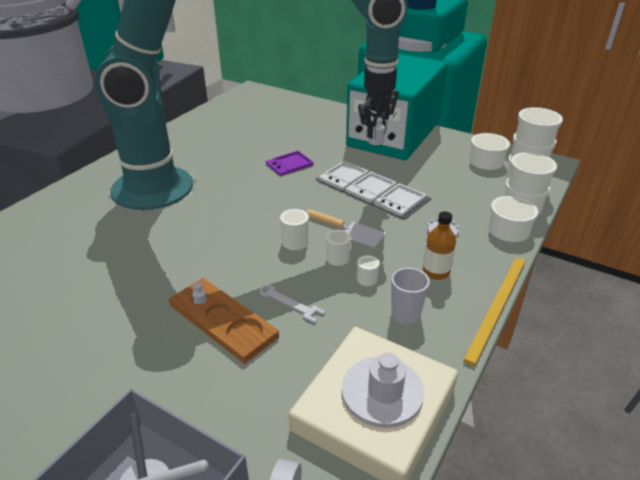

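```bash
python3 - <<'E'
from h import *
d=vision.get_image("wrist"); p=status.read_state()["position"]
for z in(198,202,206): print(cast(d,318,371,z)-p)
E
python3 -m crank '[[[-0.001,-0.008,0,0,1],[-0.001,-0.018,0,0,1],[-0.002,-0.028,0,0,1],[-0.003,-0.035,0,0,1],[-0.003,-0.035,0,0,1],[-0.003,-0.035,0,0,1],[-0.003,-0.035,0,0,1],[-0.003,-0.035,0,0,1]]]'
python3 -m crank '[[[-0.003,-0.035,0,0,1],[-0.003,-0.035,0,0,1],[-0.003,-0.035,0,0,1],[-0.003,-0.035,0,0,1],[-0.003,-0.035,0,0,1],[-0.003,-0.035,0,0,1],[-0.003,-0.035,0,0,1],[-0.002,-0.035,0,0,1]]]'
python3 -m crank '[[[-0.001,-0.028,0,0,1],[0,-0.018,0,0,1],[0,-0.008,0,0,1],[0,0,0,0,1],[0,0,0,0,1],[0,0,0,0,1],[0,0,0,0,1],[0,0,0,0,1]]]'
python3 - <<'E'
from h import *
for n in("top","wrist"):
    d=vision.get_image(n); cv2.imwrite(f"pics/{n}3.png",d["image"][:,:,::-1])
s=status.read_state(); print(s["position"],s["opening"],s["orientation"])
print(proj(d,(465.9,-290.2,20)))
E
```

```text
[-2.63754565  1.0923954  48.99958992]
[-5.42697854  1.59115497 52.99958992]
[-8.21641143  2.08991454 56.99958992]
time: 4.65
position: [486.7, 65.0, 147.9]
orientation: [0.09, 0.996, -0.001, -0.001]
contact_force: [0.1, -1.6, -3.7]
opening: 38.3
time: 5.32
position: [463.3, -214.2, 148.0]
orientation: [0.09, 0.996, 0.0, -0.002]
contact_force: [1.2, 1.0, -4.6]
opening: 38.2
time: 5.98
position: [464.8, -265.0, 149.2]
orientation: [0.088, 0.996, 0.0, -0.0]
contact_force: [0.1, -0.3, -3.2]
opening: 38.1
[ 464.71547114 -265.57431923  149.36861161] 38.30743185236131 [8.88309315e-02 9.96046704e-01 1.50915100e-04 8.19604047e-05]
(np.float64(285.01810188562956), np.float64(235.7629771989906))
```

View pics/wrist3.png

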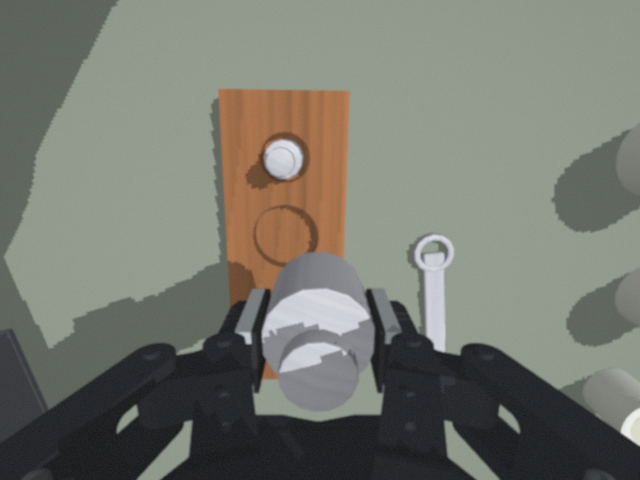

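Run:
```python
from h import *
d=vision.get_image("wrist"); s=status.read_state(); p=s["position"]
V,U=np.mgrid[:480,:640]; Z=d["z_map"]
W=(np.stack([(U-d["cx"])/d["fx"]*Z,(V-d["cy"])/d["fy"]*Z,Z],-1)-d["t"])@d["R"]
for q in((318,385),(318,370),(318,325),(318,280)):
    print(q,back(d,*q)-p)
k=W[335:409,275:362].reshape(-1,3); h=np.median(k[:,2]); print(h)
m=np.zeros((480,640),bool); m[325:412,270:368]=1
m&=abs(W[...,2]-np.percentile(k[:,2],80))<4
ys,xs=np.nonzero(m); print(len(xs),xs.min(),xs.max(),ys.min(),ys.max(),W[m].mean(0)-p, W[m].min(0)-p,W[m].max(0)-p)
```

```text
(318, 385) [ 0.59730074  0.26957614 48.70354968]
(318, 370) [-4.09450018  1.10920973 48.37770869]
(318, 325) [-7.46751717  1.71746653 28.62147879]
(318, 280) [-19.31874624   3.84049211  18.70010338]
196.3899830546626
4712 278 357 336 411 [-1.98052014  0.61722408 47.33827749] [-12.90069567 -11.62125989  43.92765484] [11.83017806 12.24981427 50.11053554]
```

```bash
python3 -m crank '[[[0.001,-0.012,0,0,1],[0.001,-0.013,-0.010,0,1],[0,0,-0.02,0,1],[0,0,-0.025,0,1],[0,0,-0.025,0,1],[0,0,-0.015,0,1],[0,0,-0.005,0,1],[0,0,0,0,1]]]'
python3 - <<'E'
from h import *
for n in("scene","wrist","top"):
    d=vision.get_image(n); cv2.imwrite(f"pics/{n}4.png",(d["image"] if n=="wrist" else cv2.resize(d["image"][265:365,150:290] if n=="scene" else d["image"][190:325,425:515],None,fx=5,fy=4.4,interpolation=2))[:,:,::-1])
s=status.read_state(); print(s["position"],s["opening"],s["orientation"])
E
```

```text
time: 6.8
position: [465.6, -292.0, 48.1]
orientation: [0.09, 0.996, 0.0, -0.001]
contact_force: [0.6, -0.0, -4.2]
opening: 38.3
[ 467.34104161 -292.43913187   50.44546677] 38.12682596546885 [ 8.96997396e-02  9.95968152e-01 -5.12280941e-04  1.06547701e-03]
```

View pics/wrist4.png

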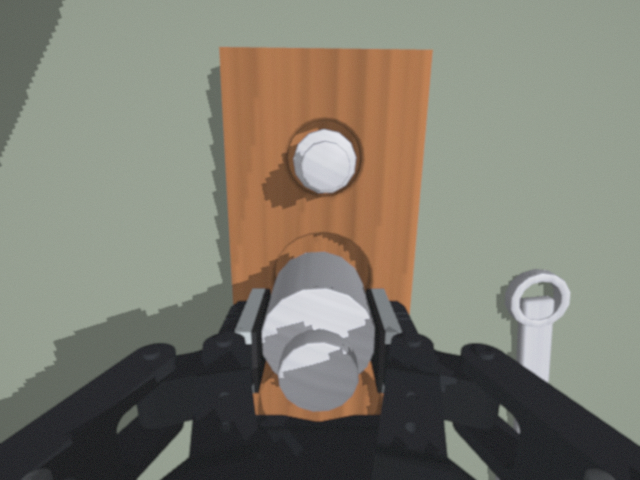

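View pics/scene4.png

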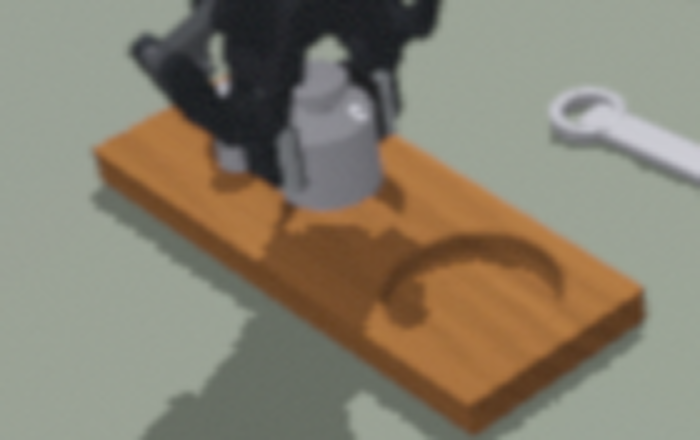

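Run:
```python
from h import *
P=[]
for i in range(3):
    d=vision.get_image("wrist"); P.append(status.read_state()["position"])
print(np.array(P).round(1))
r=np.radians(-10.6)
for t in np.radians([0,90,180,270]): print(proj(d,(465.9+24*np.cos(t+r),-290.2+24*np.sin(t+r),20)))
b=cv2.resize(d["image"][220:300,250:390],None,fx=5,fy=5,interpolation=2)
cv2.imwrite("pics/w5.png",b[:,:,::-1])
k=d["z_map"]; p=np.mean(P,0)
V,U=np.mgrid[:480,:640]; Z=k
W=(np.stack([(U-d["cx"])/d["fx"]*Z,(V-d["cy"])/d["fy"]*Z,Z],-1)-d["t"])@d["R"]
m=np.zeros((480,640),bool); m[325:412,270:368]=1
m&=abs(W[...,2]-p[2]-48)<4
print(W[m].mean(0), W[m].min(0),W[m].max(0))
```

```text
[[ 467.4 -292.3   50.6]
 [ 467.4 -292.1   50.6]
 [ 467.2 -292.    50.5]]
(np.float64(320.80463045726805), np.float64(319.9042377438374))
(np.float64(370.48225788967056), np.float64(275.8445920973474))
(np.float64(321.6668992203657), np.float64(227.82019437871367))
(np.float64(271.9527286762775), np.float64(275.22440928944826))
[ 465.25019078 -291.69700803   97.98450566] [ 454.51438185 -303.92385668   94.58118908] [ 478.7799448  -280.05680599  100.81008928]
```

View pics/w5.png

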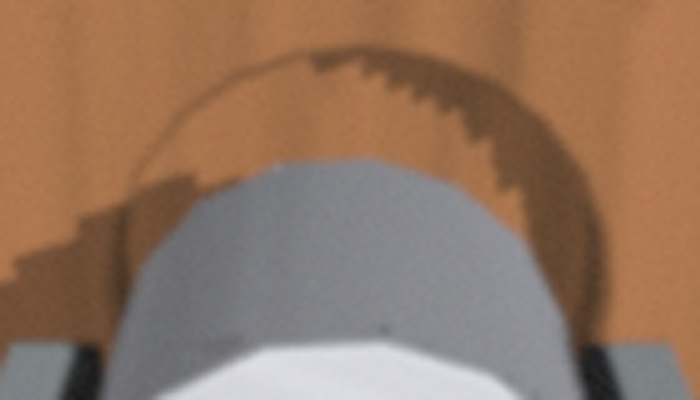

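```bash
python3 -m crank '[[[0.0005,0.0022,0,0,1],[0,0,-0.006,0,1],[0,0,-0.008,0,1],[0,0,-0.006,0,1],[0,0,-0.004,0,1],[0,0,-0.002,0,1],[0,0,0,0,1],[0,0,0,0,1]]]'
python3 - <<'E'
from h import *
d=vision.get_image("wrist"); cv2.imwrite("pics/w6.png",cv2.resize(d["image"][200:420,220:420],None,fx=2.5,fy=2.5)[:,:,::-1])
s=status.read_state(); print(s["position"],s["contact_force"])
E
```

```text
time: 7.77
position: [466.8, -289.4, 23.0]
orientation: [0.09, 0.996, 0.0, -0.0]
contact_force: [0.2, 0.2, -4.0]
opening: 38.6
[ 467.00888431 -289.50713733   23.31419523] [-0.31904274  0.00391611 -3.17166635]
```

View pics/w6.png

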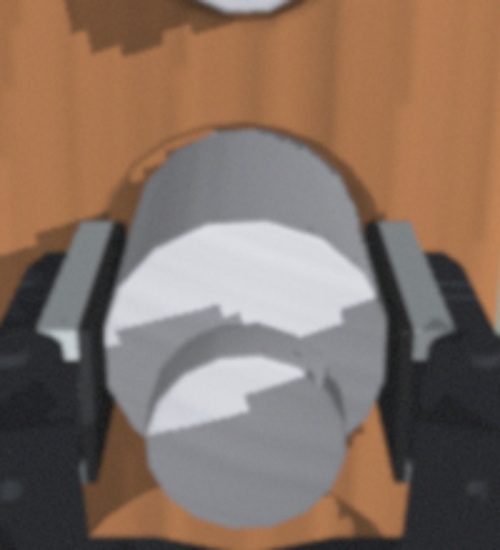

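```bash
python3 -m crank '[[[0,0,-0.001,0,1],[0,0,-0.001,0,1],[0,0,-0.0005,0,1],[0,0,0,0,1],[0,0,0,0,1],[0,0,0,0,1],[0,0,0,0,1],[0,0,0,0,1]]]'
```

```text
time: 8.48
position: [467.0, -289.4, 20.8]
orientation: [0.09, 0.996, -0.0, 0.0]
contact_force: [0.5, 0.4, -3.9]
opening: 38.2
```

```bash
python3 -m crank '[[[0,0,-0.001,0,1],[0,0,0,0,1],[0,0,-0.0005,0,1],[0,0,0,0,1],[0,0,0,0,1],[0,0,0,0,1],[0,0,0,0,1],[0,0,0,0,1]]]'
```

```text
time: 9.15
position: [467.1, -289.4, 20.6]
orientation: [0.09, 0.996, 0.0, 0.0]
contact_force: [-3.1, 0.8, 8.6]
opening: 38.4
```

Contact: the force turned positive, so the weight is on the floor. I'll release it by opening partway, then fully, before lifting.

```bash
python3 -m crank '[[[0,0,0,0,0.45],[0,0,0,0,0.4],[0,0,0,0,0.3],[0,0,0,0,0.2],[0,0,0,0,0.1],[0,0,0,0,0],[0,0,0,0,0],[0,0,0,0,0]]]'
python3 -m crank '[[[0,0,0.008,0,0],[0,0,0.015,0,0],[0,0,0.02,0,0],[0,0,0.02,0,0],[0,0,0.02,0,0],[0,0,0.02,0,0],[0,0,0.02,0,0],[0,0,0.01,0,0]]]'
python3 - <<'E'
from h import *
d=vision.get_image("wrist"); cv2.imwrite("pics/w7.png",d["image"][:,:,::-1])
V,U=np.mgrid[:480,:640]; Z=d["z_map"]
W=(np.stack([(U-d["cx"])/d["fx"]*Z,(V-d["cy"])/d["fy"]*Z,Z],-1)-d["t"])@d["R"]
m=(np.hypot(W[...,0]-466.5,W[...,1]+290)<20)&(W[...,2]>62); w=W[m]; print(len(w),(w.min(0)+w.max(0))/2,w.mean(0),np.median(w[:,2]))
E
```

```text
time: 9.82
position: [466.9, -289.3, 19.2]
orientation: [0.09, 0.996, 0.0, -0.0]
contact_force: [-0.5, -0.2, -0.6]
opening: 85.3
time: 10.48
position: [467.9, -290.0, 155.3]
orientation: [0.09, 0.996, -0.001, 0.002]
contact_force: [-0.3, -0.6, -0.8]
opening: 85.6
10837 [ 462.81568176 -288.71542392  156.86698466] [ 458.19780229 -288.24426669  219.64106559] 236.36243306331136
```

View pics/w7.png

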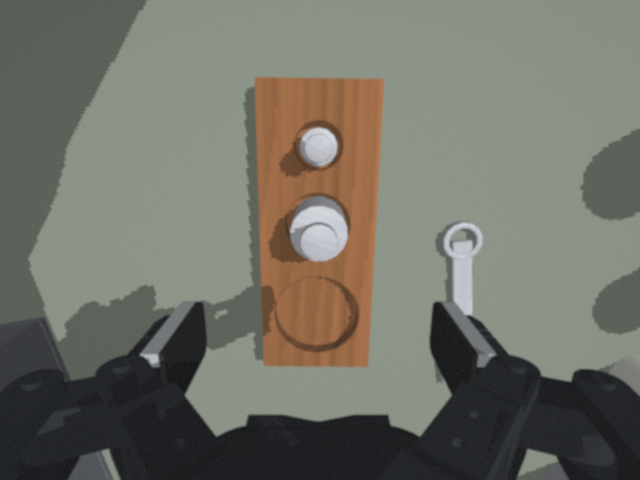

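The weight stands in its own 48 mm slot at (320,240). Next is the small pot.

```bash
python3 -m crank '[[[0.006,0.008,0,0,0],[0.014,0.019,0,0,0],[0.022,0.029,0,0,0],[0.025,0.032,0,0,0],[0.025,0.032,0,0,0],[0.025,0.032,0,0,0],[0.025,0.032,0,0,0],[0.023,0.030,0,0,0]]]'
python3 -m crank '[[[0.016,0.022,0,0,0],[0.010,0.013,0,0,0],[0.003,0.005,0,0,0],[0,0,0,0,0],[0,0,0,0,0],[0,0,0,0,0],[0,0,0,0,0],[0,0,0,0,0]]]'
python3 - <<'E'
from h import *
d=vision.get_image("wrist"); cv2.imwrite("pics/w8.png",d["image"][:,:,::-1]); print(status.read_state()["position"],proj(d,(661.6,-36,48)))
d=vision.get_image("top");a=cv2.resize(d["image"][190:325,425:515],None,fx=5,fy=4.4,interpolation=2); cv2.imwrite("pics/t8.png",a[:,:,::-1])
E
```

```text
time: 11.2
position: [632.4, -71.7, 150.3]
orientation: [0.089, 0.996, 0.0, -0.001]
contact_force: [0.5, -0.4, -0.8]
opening: 85.1
time: 11.87
position: [660.4, -37.1, 152.6]
orientation: [0.091, 0.996, -0.0, 0.0]
contact_force: [0.2, -0.4, 0.3]
opening: 85.1
[660.57486159 -36.70617159 152.59635314] (np.float64(319.8104904610976), np.float64(239.02505537564406))
```

View pics/w8.png

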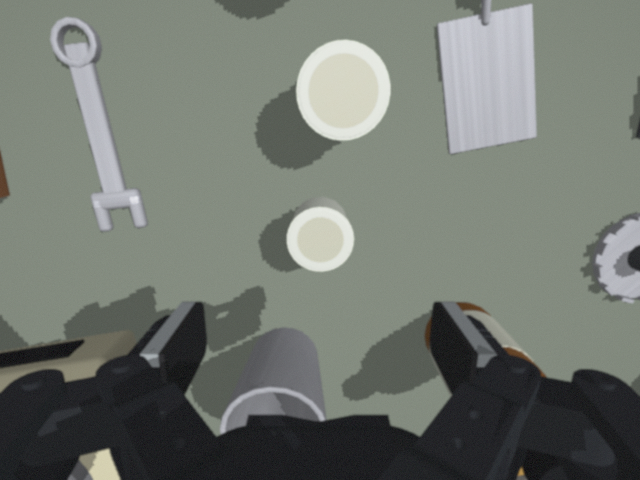

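View pics/t8.png

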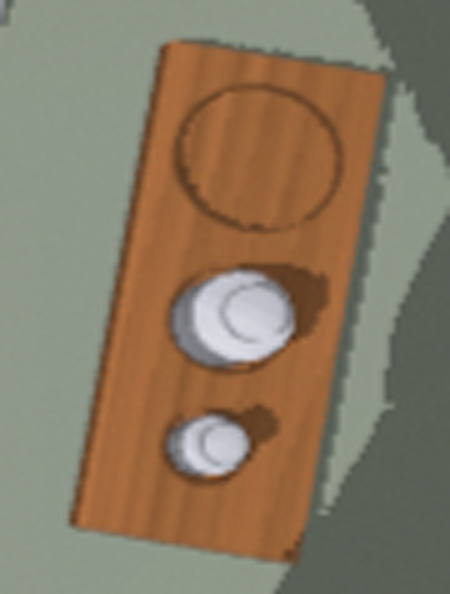

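Run:
```python
from h import *
d=vision.get_image("wrist"); print("cam",-d["R"].T@d["t"])
d=vision.get_image("scene")
V,U=np.mgrid[:480,:640]; Z=d["z_map"]
W=(np.stack([(U-d["cx"])/d["fx"]*Z,(V-d["cy"])/d["fy"]*Z,Z],-1)-d["t"])@d["R"]
cv2.imwrite("pics/s8.png",d["image"][:,:,::-1])
t=vision.get_image("top"); 
print("beaker rim",cast(t,369.5,103,90),"bottle",cast(t,290,91,150),cast(t,294,123,0))
```

```text
cam [591.70100046 -23.62559652 294.69534328]
beaker rim [772.49277103 -88.06057129  90.        ] bottle [774.76461329  62.56365207 150.        ] [762.8896003   64.72340003   0.        ]
```

View pics/s8.png

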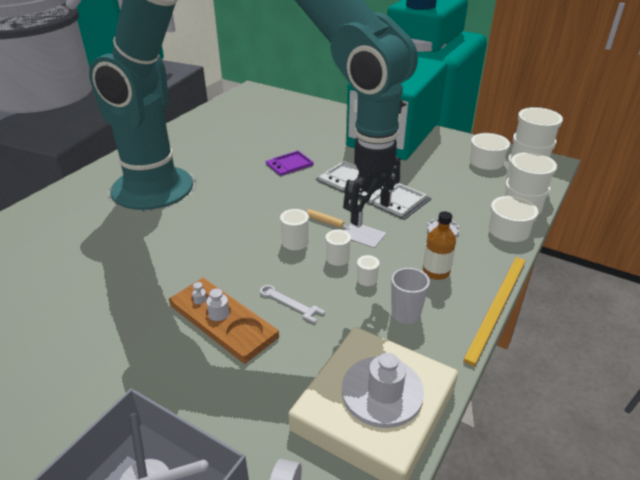

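```bash
python3 -m crank '[[[0.001,0.0005,-0.01,0,0],[0,0,-0.025,0,0],[0,0,-0.03,0,0],[0,0,-0.03,0,0],[0,0,-0.025,0,0],[0,0,-0.015,0,0],[0,0,-0.007,0,0],[0,0,0,0,0]]]'
python3 -m crank '[[[0,0,0,0,0.2],[0,0,0,0,0.4],[0,0,0,0,1],[0,0,0,0,1],[0,0,0,0,1],[0,0,0,0,1],[0,0,0,0,1],[0,0,0,0,1]]]'
```

```text
time: 12.78
position: [660.9, -34.8, 8.4]
orientation: [0.09, 0.996, -0.0, -0.001]
contact_force: [-0.3, -0.3, -0.3]
opening: 85.3
time: 13.45
position: [663.4, -34.9, 12.2]
orientation: [0.09, 0.996, 0.0, 0.002]
contact_force: [-0.3, -0.4, 5.9]
opening: 42.7
```

```bash
python3 -m crank '[[[0,0,0.005,0,1],[0,0,0.012,0,1],[0,0,0.022,0,1],[0,0,0.025,0,1],[0,0,0.025,0,1],[-0.004,0.008,0.02,0,1],[-0.008,0.018,0.006,0,1],[-0.012,0.026,0,0,1]]]'
python3 -m crank '[[[-0.014,0.030,0,0,1],[-0.014,0.030,0,0,1],[-0.014,0.030,0,0,1],[-0.014,0.030,0,0,1],[-0.014,0.030,0,0,1],[-0.014,0.030,0,0,1],[-0.014,0.030,0,0,1],[-0.013,0.028,0,0,1]]]'
python3 -m crank '[[[-0.010,0.024,0,0,1],[-0.006,0.014,0,0,1],[-0.002,0.006,0,0,1],[0,0,0,0,1],[0,0,0,0,1],[0,0,0,0,1],[0,0,0,0,1],[0,0,0,0,1]]]'
python3 - <<'E'
from h import *
d=vision.get_image("wrist"); cv2.imwrite("pics/w9.png",d["image"][:,:,::-1]); s=status.read_state();print(s["position"],s["opening"],proj(d,(508.5,303,16)))
E
```

```text
time: 14.12
position: [640.1, 14.5, 129.1]
orientation: [0.092, 0.996, -0.0, 0.003]
contact_force: [-0.0, 0.7, -1.3]
opening: 42.7
time: 14.78
position: [525.8, 257.0, 126.3]
orientation: [0.089, 0.996, 0.0, 0.0]
contact_force: [0.0, 0.9, -0.9]
opening: 43.0
time: 15.45
position: [509.6, 297.7, 125.3]
orientation: [0.091, 0.996, -0.0, 0.0]
contact_force: [-0.4, 0.8, -0.4]
opening: 42.6
[509.50254148 298.03955992 125.32765755] 42.60677351480281 (np.float64(325.13354317654665), np.float64(232.8664079877551))
```

View pics/w9.png

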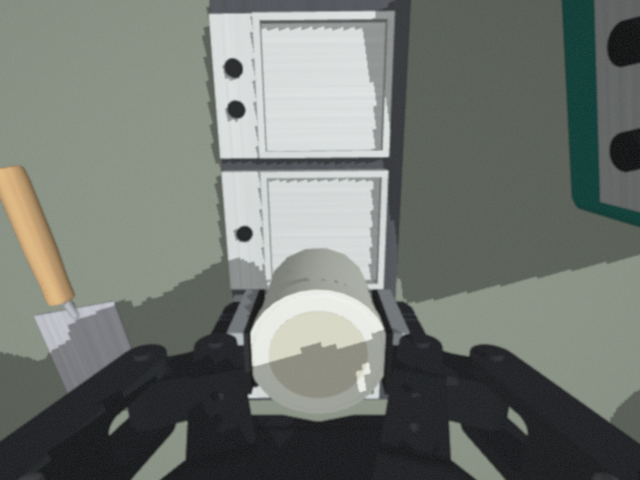

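```bash
python3 -m crank '[[[-0.001,0.005,-0.005,0,1],[0,0,-0.018,0,1],[0,0,-0.022,0,1],[0,0,-0.022,0,1],[0,0,-0.018,0,1],[0,0,-0.010,0,1],[0,0,-0.005,0,1],[0,0,0,0,1]]]'
python3 -m crank '[[[0,0,-0.003,0,1],[0,0,-0.002,0,1],[0,0,0,0,1],[0,0,0,0,1],[0,0,0,0,1],[0,0,0,0,1],[0,0,0,0,1],[0,0,0,0,1]]]'
```

```text
time: 16.17
position: [507.5, 303.9, 24.2]
orientation: [0.09, 0.996, -0.001, -0.001]
contact_force: [1.0, -0.4, -0.4]
opening: 42.7
time: 16.83
position: [508.0, 304.2, 20.5]
orientation: [0.09, 0.996, 0.0, 0.0]
contact_force: [-0.4, 0.1, -1.7]
opening: 42.6
```

```bash
python3 -m crank '[[[0,0,-0.001,0,1],[0,0,0,0,1],[0,0,-0.001,0,1],[0,0,0,0,1],[0,0,-0.0005,0,1],[0,0,0,0,1],[0,0,0,0,1],[0,0,0,0,1]]]'
```

```text
time: 17.5
position: [508.0, 304.3, 20.1]
orientation: [0.09, 0.996, 0.0, -0.0]
contact_force: [-5.3, -4.0, 18.1]
opening: 42.9
```

```bash
python3 -m crank '[[[0,0,0.001,0,1],[0,0,0,0,1],[0,0,0,0,1],[0,0,0,0,0.47],[0,0,0,0,0.4],[0,0,0,0,0.3],[0,0,0,0,0.2],[0,0,0,0,0.1]]]'
python3 -m crank '[[[0,0,0.0,0,0],[0,0,0.01,0,0],[0,0,0.015,0,0],[0,0,0.02,0,0],[0,0,0.025,0,0],[0,0,0.025,0,0],[0,0,0.02,0,0],[0,0,0.01,0,0]]]'
python3 - <<'E'
from h import *
d=vision.get_image("wrist"); cv2.imwrite("pics/w10.png",d["image"][:,:,::-1]); s=status.read_state();print(s["position"],proj(d,(508.5,303,56)))
print(back(d,319,241))
E
```

```text
time: 18.17
position: [507.9, 304.1, 18.5]
orientation: [0.09, 0.996, -0.0, -0.0]
contact_force: [0.4, 0.2, 0.5]
opening: 76.4
time: 18.83
position: [509.3, 304.9, 147.4]
orientation: [0.09, 0.996, 0.002, 0.002]
contact_force: [0.9, 0.9, 0.1]
opening: 85.6
[509.73313835 305.24846854 148.08806884] (np.float64(314.14591140499493), np.float64(242.26547514486256))
[508.43117689 306.18214591  55.29166709]
```

View pics/w10.png

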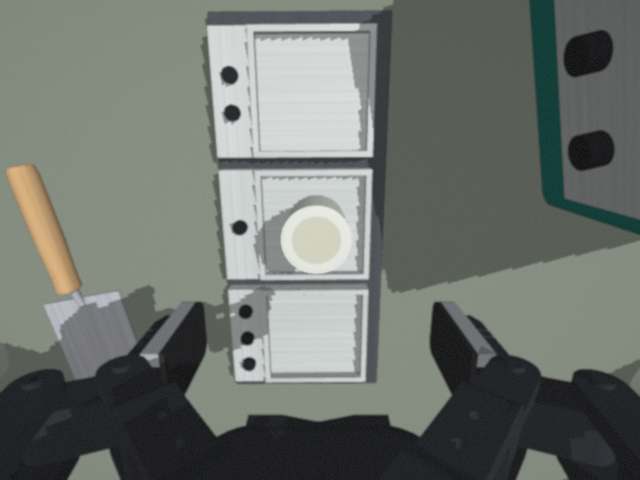

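The small pot is at (316,240) and stands upright in the one-stud pocket, with the lid at z≈55. Next is the medium pot.

```bash
python3 -m crank '[[[0.002,-0.010,0,0,0],[0.004,-0.020,0,0,0],[0.006,-0.030,0,0,0],[0.007,-0.034,0,0,0],[0.007,-0.034,0,0,0],[0.007,-0.034,0,0,0],[0.007,-0.034,0,0,0],[0.007,-0.034,0,0,0]]]'
python3 -m crank '[[[0.007,-0.034,0,0,0],[0.006,-0.026,0,0,0],[0.004,-0.015,0,0,0],[0.001,-0.005,0,0,0],[0,0,0,0,0],[0,0,0,0,0],[0,0,0,0,0],[0,0,0,0,0]]]'
python3 - <<'E'
from h import *
d=vision.get_image("wrist"); cv2.imwrite("pics/w11.png",d["image"][:,:,::-1]); print(status.read_state()["position"],proj(d,(572.4,-6.1,60)))
E
```

```text
time: 19.55
position: [553.6, 71.4, 142.0]
orientation: [0.09, 0.996, -0.001, -0.002]
contact_force: [0.6, -0.7, 0.3]
opening: 85.7
time: 20.22
position: [572.5, -4.0, 143.4]
orientation: [0.088, 0.996, 0.0, -0.0]
contact_force: [-0.2, 0.2, 0.6]
opening: 85.5
[572.6837903   -4.19202556 143.6045656 ] (np.float64(314.329081545605), np.float64(247.4817226348163))
```

View pics/w11.png

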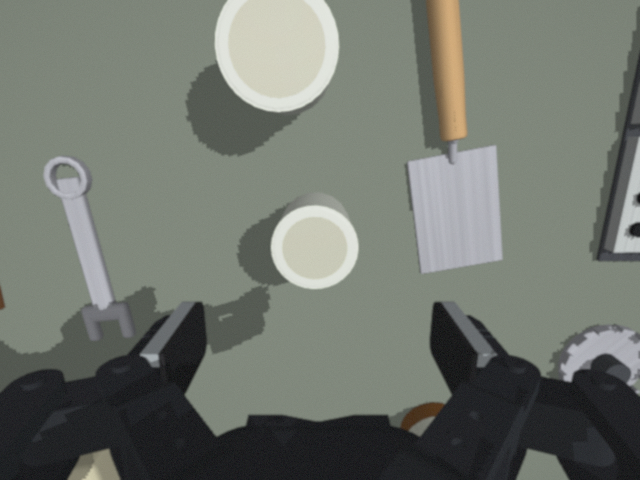

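```bash
python3 -m crank '[[[0,-0.0017,-0.01,0,0],[0,0,-0.025,0,0],[0,0,-0.03,0,0],[0,0,-0.03,0,0],[0,0,-0.02,0,0],[0,0,-0.010,0,0],[0,0,-0.005,0,0],[0,0,0,0,0]]]'
python3 -m crank '[[[0,0,0,0,0.2],[0,0,0,0,0.3],[0,0,0,0,1],[0,0,0,0,1],[0,0,0,0,1],[0,0,0,0,1],[0,0,0,0,1],[0,0,0,0,1]]]'
```

```text
time: 20.93
position: [572.5, -7.4, 12.9]
orientation: [0.089, 0.996, -0.0, -0.001]
contact_force: [-0.6, -0.3, 0.4]
opening: 85.6
time: 21.6
position: [574.3, -7.4, 15.5]
orientation: [0.09, 0.996, 0.0, 0.002]
contact_force: [-0.1, 0.3, 5.9]
opening: 51.3
```

```bash
python3 -m crank '[[[0,0,0.005,0,1],[0,0,0.012,0,1],[0,0,0.022,0,1],[0,0,0.025,0,1],[0,0,0.025,0,1],[-0.004,0.008,0.02,0,1],[-0.009,0.018,0.006,0,1],[-0.013,0.026,0,0,1]]]'
python3 -m crank '[[[-0.014,0.029,0,0,1],[-0.014,0.029,0,0,1],[-0.014,0.029,0,0,1],[-0.014,0.029,0,0,1],[-0.014,0.029,0,0,1],[-0.014,0.029,0,0,1],[-0.014,0.029,0,0,1],[-0.013,0.027,0,0,1]]]'
python3 -m crank '[[[-0.010,0.022,0,0,1],[-0.006,0.014,0,0,1],[-0.002,0.006,0,0,1],[0,0,0,0,1],[0,0,0,0,1],[0,0,0,0,1],[0,0,0,0,1],[0,0,0,0,1]]]'
python3 - <<'E'
from h import *
d=vision.get_image("wrist"); cv2.imwrite("pics/w12.png",d["image"][:,:,::-1]); s=status.read_state();print(s["position"],s["opening"],proj(d,(417.4,318.5,16)))
E
```

```text
time: 22.27
position: [549.0, 42.5, 132.2]
orientation: [0.092, 0.996, 0.0, 0.003]
contact_force: [1.0, 0.1, -1.8]
opening: 52.0
time: 22.93
position: [434.8, 276.0, 129.7]
orientation: [0.089, 0.996, 0.0, 0.0]
contact_force: [0.9, 0.7, -1.0]
opening: 51.8
time: 23.6
position: [418.6, 315.3, 128.9]
orientation: [0.091, 0.996, -0.0, 0.0]
contact_force: [0.1, -0.3, -1.4]
opening: 51.8
[418.45913797 315.54079403 128.83234286] 52.005810718578715 (np.float64(322.1340933679081), np.float64(232.0332255245363))
```

View pics/w12.png

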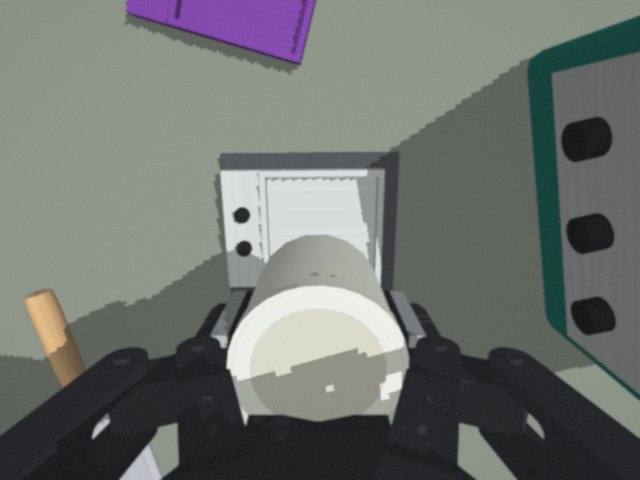

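```bash
python3 -m crank '[[[-0.001,0.003,-0.005,0,1],[0,0,-0.018,0,1],[0,0,-0.022,0,1],[0,0,-0.022,0,1],[0,0,-0.018,0,1],[0,0,-0.010,0,1],[0,0,-0.007,0,1],[0,0,0,0,1]]]'
python3 -m crank '[[[0,0,-0.001,0,1],[0,0,-0.001,0,1],[0,0,0,0,1],[0,0,-0.001,0,1],[0,0,0,0,1],[0,0,0,0,1],[0,0,0,0,1],[0,0,0,0,1]]]'
```

```text
time: 24.32
position: [416.4, 319.0, 25.5]
orientation: [0.09, 0.996, -0.001, -0.001]
contact_force: [-0.3, 0.2, -1.4]
opening: 51.8
time: 24.98
position: [417.0, 319.6, 23.9]
orientation: [0.09, 0.996, 0.0, 0.0]
contact_force: [-0.6, 0.4, -1.9]
opening: 52.0
```

```bash
python3 -m crank '[[[0,0,-0.001,0,1],[0,0,0,0,1],[0,0,-0.0005,0,1],[0,0,0,0,1],[0,0,0,0,1],[0,0,0,0,1],[0,0,0,0,1],[0,0,0,0,1]]]'
```

```text
time: 25.65
position: [417.0, 319.6, 23.4]
orientation: [0.09, 0.996, 0.0, -0.0]
contact_force: [-3.4, -2.4, 10.6]
opening: 52.0
```

Contact. Releasing.

```bash
python3 -m crank '[[[0,0,0.0005,0,1],[0,0,0,0,1],[0,0,0,0,1],[0,0,0,0,0.36],[0,0,0,0,0.3],[0,0,0,0,0.2],[0,0,0,0,0.15],[0,0,0,0,0.05]]]'
python3 -m crank '[[[0,0,0.0,0,0],[0,0,0.01,0,0],[0,0,0.015,0,0],[0,0,0.02,0,0],[0,0,0.025,0,0],[0,0,0.025,0,0],[0,0,0.02,0,0],[0,0,0.01,0,0]]]'
python3 - <<'E'
from h import *
d=vision.get_image("wrist"); cv2.imwrite("pics/w13.png",d["image"][:,:,::-1]); s=status.read_state();print(s["position"],proj(d,(417.4,318.5,68)))
print(back(d,319,245))
E
```

```text
time: 26.32
position: [416.9, 319.5, 22.6]
orientation: [0.09, 0.996, -0.0, -0.0]
contact_force: [0.2, 0.2, -1.0]
opening: 80.7
time: 26.98
position: [418.1, 320.3, 151.1]
orientation: [0.09, 0.996, 0.002, 0.002]
contact_force: [1.1, 0.5, 0.0]
opening: 85.2
[418.49308221 320.73206892 151.7389121 ] (np.float64(314.2057522420038), np.float64(246.32554690236876))
[416.94786495 321.60360052  68.45126514]
```

View pics/w13.png

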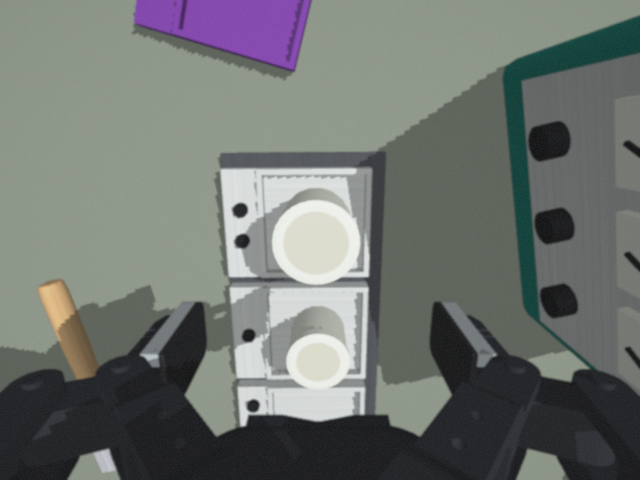

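The medium pot stands in the two-stud pocket at (316,242), with the lid at z≈68. Next is the large pot.

```bash
python3 -m crank '[[[0.001,-0.010,0,0,0],[0.003,-0.020,0,0,0],[0.004,-0.030,0,0,0],[0.005,-0.034,0,0,0],[0.005,-0.034,0,0,0],[0.005,-0.034,0,0,0],[0.005,-0.034,0,0,0],[0.005,-0.034,0,0,0]]]'
python3 -m crank '[[[0.004,-0.034,0,0,0],[0.003,-0.032,0,0,0],[0.002,-0.018,0,0,0],[0,-0.009,0,0,0],[0,0,0,0,0],[0,0,0,0,0],[0,0,0,0,0],[0,0,0,0,0]]]'
python3 - <<'E'
from h import *
d=vision.get_image("wrist"); cv2.imwrite("pics/w14.png",d["image"][:,:,::-1]); print(status.read_state()["position"],proj(d,(458.6,-4.8,72)))
E
```

```text
time: 27.7
position: [448.4, 86.8, 146.3]
orientation: [0.09, 0.996, -0.001, -0.001]
contact_force: [0.3, 0.4, 0.0]
opening: 85.3
time: 28.37
position: [458.7, -2.0, 147.5]
orientation: [0.088, 0.996, 0.0, -0.0]
contact_force: [0.2, 0.1, 0.5]
opening: 85.1
[458.79341738  -2.08677217 147.60509728] (np.float64(313.0809829401505), np.float64(251.68548606173823))
```

View pics/w14.png

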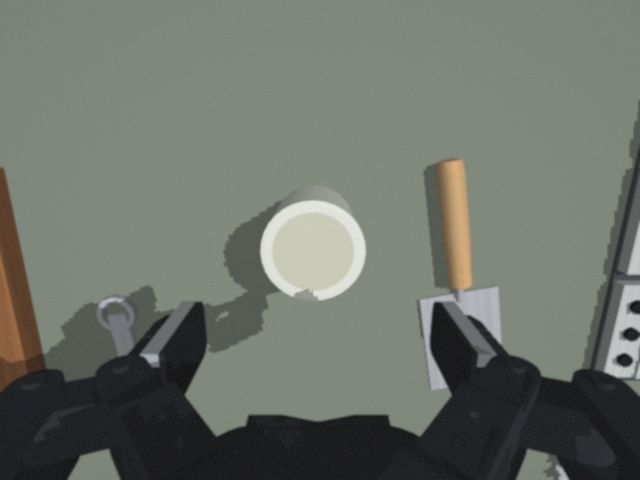

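```bash
python3 -m crank '[[[0,-0.0025,-0.01,0,0],[0,0,-0.025,0,0],[0,0,-0.03,0,0],[0,0,-0.03,0,0],[0,0,-0.02,0,0],[0,0,-0.010,0,0],[0,0,-0.005,0,0],[0,0,0,0,0]]]'
python3 -m crank '[[[0,0,0,0,0.1],[0,0,0,0,0.2],[0,0,0,0,1],[0,0,0,0,1],[0,0,0,0,1],[0,0,0,0,1],[0,0,0,0,1],[0,0,0,0,1]]]'
```

```text
time: 29.08
position: [458.5, -6.0, 17.0]
orientation: [0.089, 0.996, -0.0, -0.001]
contact_force: [-0.1, -0.2, -0.0]
opening: 85.4
time: 29.75
position: [459.9, -5.8, 19.2]
orientation: [0.09, 0.996, 0.0, 0.001]
contact_force: [0.1, -0.5, 5.9]
opening: 60.8
```

```bash
python3 -m crank '[[[0,0,0.005,0,1],[0,0,0.012,0,1],[0,0,0.022,0,1],[0,0,0.025,0,1],[0,0,0.025,0,1],[0.004,0.008,0.02,0,1],[0.009,0.018,0.006,0,1],[0.012,0.025,0,0,1]]]'
python3 -m crank '[[[0.013,0.027,0,0,1],[0.013,0.027,0,0,1],[0.013,0.027,0,0,1],[0.013,0.027,0,0,1],[0.013,0.027,0,0,1],[0.013,0.027,0,0,1],[0.012,0.025,0,0,1],[0.012,0.024,0,0,1]]]'
python3 -m crank '[[[0.008,0.016,0,0,1],[0.005,0.008,0,0,1],[0.001,0.003,0,0,1],[0,0,0,0,1],[0,0,0,0,1],[0,0,0,0,1],[0,0,0,0,1],[0,0,0,0,1]]]'
python3 - <<'E'
from h import *
d=vision.get_image("wrist"); cv2.imwrite("pics/w15.png",d["image"][:,:,::-1]); s=status.read_state();print(s["position"],s["opening"],s["orientation"],proj(d,(599.5,287,16)))
E
```

```text
time: 30.42
position: [484.9, 43.9, 135.7]
orientation: [0.092, 0.996, 0.001, 0.002]
contact_force: [-0.0, 0.1, -3.0]
opening: 60.6
time: 31.08
position: [585.8, 257.6, 133.2]
orientation: [0.089, 0.996, 0.0, -0.0]
contact_force: [0.6, 0.4, -2.5]
opening: 60.7
time: 31.75
position: [599.9, 282.0, 133.0]
orientation: [0.09, 0.996, -0.0, -0.0]
contact_force: [-0.3, -0.2, -3.5]
opening: 60.9
[599.91368994 282.24237414 132.96886445] 60.71654816318742 [ 9.00483579e-02  9.95937394e-01 -3.35926257e-05  4.23053992e-06] (np.float64(324.7478609063075), np.float64(231.12369614230516))
```

View pics/w15.png

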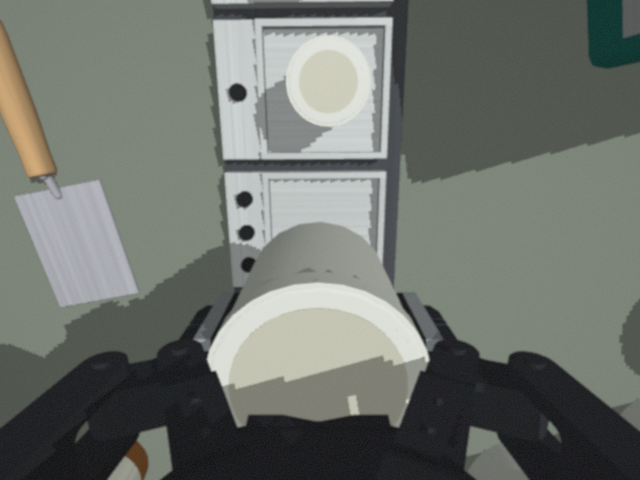

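```bash
python3 -m crank '[[[-0.0005,0.0048,-0.005,0,1],[0,0,-0.018,0,1],[0,0,-0.022,0,1],[0,0,-0.022,0,1],[0,0,-0.016,0,1],[0,0,-0.006,0,1],[0,0,0,0,1],[0,0,0,0,1]]]'
python3 - <<'E'
from h import *
d=vision.get_image("wrist"); cv2.imwrite("pics/w16.png",d["image"][:,:,::-1]); s=status.read_state();print(s["position"])
for y in(-38,38):
  r=np.radians(-10.2); a=np.array([599.5,287,16])+y*np.array([-np.sin(r),np.cos(r),0])
  for x in(-38,): print(proj(d,a+x*np.array([np.cos(r),np.sin(r),0])))
d=vision.get_image("scene");cv2.imwrite("pics/s16.png",cv2.resize(d["image"][120:220,310:450],None,fx=5,fy=5,interpolation=2)[:,:,::-1])
E
```

```text
time: 32.47
position: [599.7, 288.0, 44.0]
orientation: [0.09, 0.996, 0.0, 0.0]
contact_force: [0.7, -0.5, -2.7]
opening: 60.9
[600.23719273 288.21147552  44.76089277]
(np.float64(231.72378651165866), np.float64(203.33205975374136))
(np.float64(399.08988896342396), np.float64(203.22930343896064))
```

View pics/w16.png

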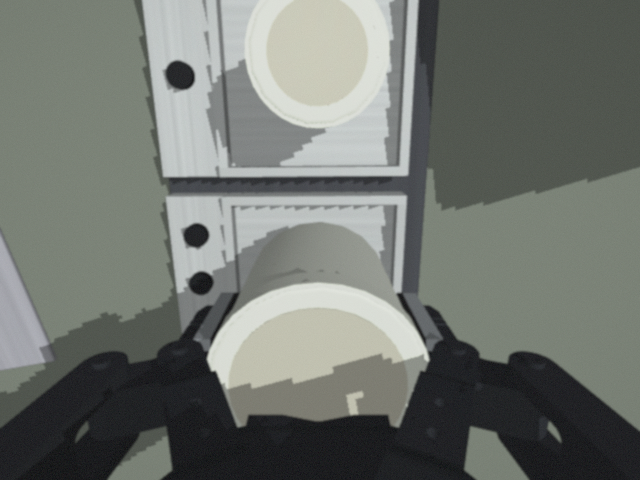

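View pics/s16.png

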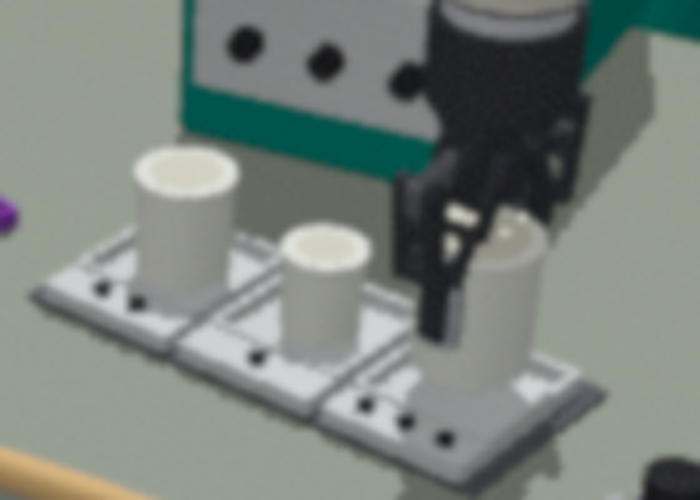

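```bash
python3 -m crank '[[[0.0005,-0.001,-0.003,0,1],[0,0,-0.004,0,1],[0,0,-0.004,0,1],[0,0,-0.003,0,1],[0,0,-0.0005,0,1],[0,0,0,0,1],[0,0,0,0,1],[0,0,0,0,1]]]'
python3 -m crank '[[[0,0,-0.001,0,1],[0,0,0,0,1],[0,0,-0.001,0,1],[0,0,0,0,1],[0,0,0,0,1],[0,0,0,0,1],[0,0,0,0,1],[0,0,0,0,1]]]'
```

```text
time: 33.23
position: [600.1, 286.8, 29.4]
orientation: [0.09, 0.996, 0.0, 0.0]
contact_force: [-0.3, 0.3, -3.7]
opening: 60.9
time: 33.9
position: [600.1, 286.9, 27.4]
orientation: [0.09, 0.996, 0.0, 0.0]
contact_force: [0.2, 0.1, -1.6]
opening: 60.5
```

```bash
python3 -m crank '[[[0,0,-0.0005,0,1],[0,0,0,0,1],[0,0,-0.0005,0,1],[0,0,0,0,1],[0,0,0,0,1],[0,0,0,0,1],[0,0,0,0,1],[0,0,0,0,1]]]'
```

```text
time: 34.57
position: [600.0, 286.9, 27.3]
orientation: [0.09, 0.996, 0.0, 0.0]
contact_force: [-3.6, -0.9, 6.5]
opening: 61.3
```

```bash
python3 -m crank '[[[0,0,0,0,0.25],[0,0,0,0,0.2],[0,0,0,0,0.15],[0,0,0,0,0.1],[0,0,0,0,0.05],[0,0,0,0,0],[0,0,0,0,0],[0,0,0,0,0]]]'
python3 -m crank '[[[0,0,0.008,0,0],[0,0,0.01,0,0],[0,0,0.02,0,0],[0,0,0.025,0,0],[0,0,0.025,0,0],[0,0,0.025,0,0],[0,0,0.025,0,0],[0,0,0.01,0,0]]]'
python3 -m crank '[[[-0.02,0,0.01,0,0],[-0.03,0,0,0,0],[-0.03,0,0,0,0],[-0.02,0,0,0,0],[0,0,0,0,0],[0,0,0,0,0],[0,0,0,0,0],[0,0,0,0,0]]]'
python3 - <<'E'
from h import *
d=vision.get_image("wrist"); cv2.imwrite("pics/w17.png",d["image"][:,:,::-1])
for n in("top","scene"):
    d=vision.get_image(n); cv2.imwrite(f"pics/{n}17.png",d["image"][:,:,::-1])
E
```

```text
time: 35.23
position: [599.9, 286.7, 26.2]
orientation: [0.09, 0.996, -0.0, -0.0]
contact_force: [0.1, 0.2, -0.0]
opening: 85.5
time: 35.9
position: [602.0, 287.5, 179.6]
orientation: [0.09, 0.996, 0.002, 0.003]
contact_force: [0.8, 0.2, 0.8]
opening: 85.3
time: 36.57
position: [501.2, 286.5, 184.5]
orientation: [0.09, 0.996, 0.0, 0.001]
contact_force: [-1.2, -1.0, 0.4]
opening: 85.3
```

View pics/w17.png

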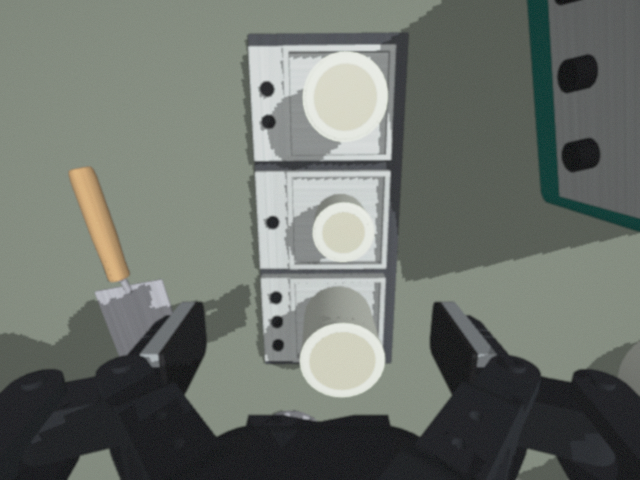

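View pics/scene17.png

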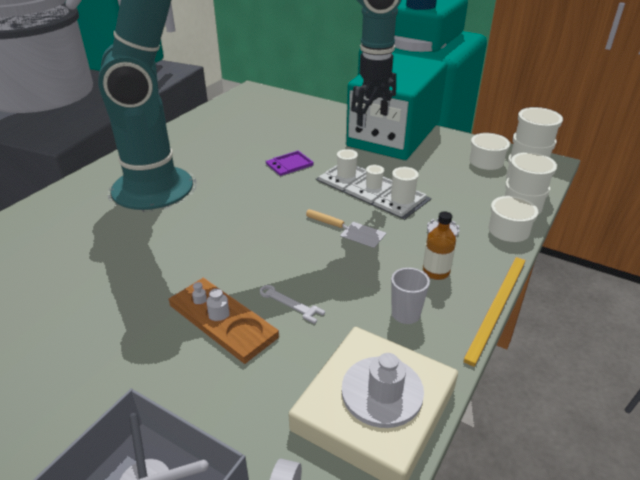

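View pics/top17.png

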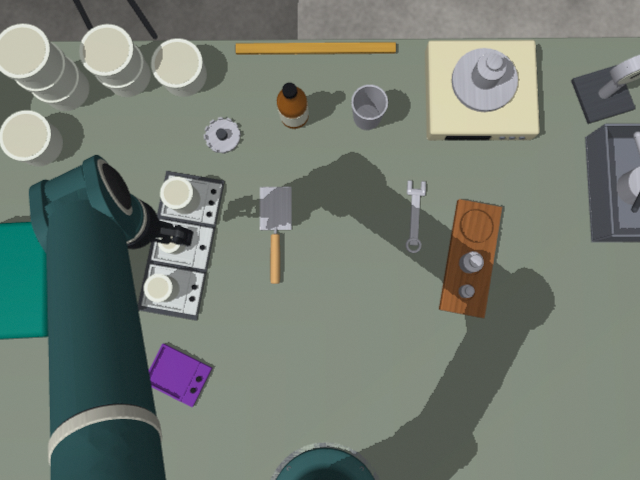

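Everything is in place and the bystanders haven't moved. A last numeric check, then I'll hand in.

Run:
```python
from h import *
from bench import close_job
d=vision.get_image("wrist")
for n,q,h in(("s",(343,231),56),("m",(345,97),68),("l",(342,360),80)): print(n,back(d,*q).round(1),cast(d,*q,h).round(1))
t=vision.get_image("top")
print("cw",back(t,475,259.5).round(1),cast(t,475,259.5,70).round(1))
s=status.read_state(); print(s["time"],s["contact_force"],np.abs(s["qd"]).max())
print(close_job())
```

```text
s [505.6 304.3  55.9] [505.6 304.3  56. ]
m [415.1 319.6  67.7] [415.1 319.6  68. ]
l [597.8 287.1  78.5] [596.8 287.2  80. ]
cw [ 468.4 -287.3   67.7] [ 468.2 -286.8   70. ]
36.8167 [0.74462479 0.27768475 0.16731223] 0.0050029201128331275
the job is handed in; nothing more can be done
None
```

The job is done and handed in at about 36.8 s of the 72 s allowed; the hand-in reports no verdict. The check weight went back into its 48 mm slot first. Then the small, medium and large pots went into the one-, two- and three-stud pockets, in that order. Each was lowered until the force reading showed contact before I released it.

My last checks before handing in:

| Item | Offset from the centre I measured for its place | Top height, measured | Top height, expected |
|---|---|---|---|
| Small pot | about 3 mm | 55.9 mm | 56 mm |
| Medium pot | about 3 mm | 67.7 mm | 68 mm |
| Large pot | about 3 mm | 78.5 mm | 80 mm |
| Check weight | about 3 mm | 67.7 mm | 70 mm |

- **Bystanders:** in the last top and scene pictures they look unmoved, by eye only.
- **Robot:** it was standing clear and still, with no contact force beyond noise (under 1 N).
- **Weakest check:** the check weight's last position and height came from one hand-picked pixel in the top view. The 2.3 mm height difference is about the size of the 2 mm camera error. The wrist and top pictures taken after release show it seated upright in the slot.
- **Contact forces:** setting down the small pot peaked highest, with a reading of about 18 N. The others stayed under 11 N.

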